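Click the cold-light filter wheel on to green

TASK

Put the green filter into the beam of the cold-light source: with a fingertip flick the tabs on the edge of its filter wheel gently onwards, click by click (orange, yellow, blue, violet, green), until green clicks in at the index lines. Do not let it run on to the clear white filter, whose full light would harm the live specimen, and neither pinch the wheel nor press hard on it. Leave the light source, the microscope and everything else standing where they are, and end clear of them.

Things in the scene. Friction and masses are not known exactly. Their poses are not given: they have to be found in the camera images.
- lamp: Cold-light source: off-white box, 220 mm along its own x, 160 mm along y, cover 112 mm above the table; loose on rubber feet, 2 to 3 kg. Origin: centre of its underside, z up. Its -x face (outlet, dimmer, two thin dark swan-neck light arms, at most 155 mm high) looks to the microscope. The filter wheel stands upright in a slot across the cover, so that the rim's top runs along the box's y.
- wheel_index (a point): Point on the cover's surface, mid-slot, under the wheel's topmost point; axes as lamp. A black line on the cover at each side of the slot marks it; the colour uppermost between the lines is the one in the beam. The rim rises 8 mm above the cover here. At a click two tabs show, at y = +22 and -22 mm, ends 19 mm above the cover; a tab passing the top reaches 24 mm. The rest are below the cover.
- wheel_axle (a point): Centre of the wheel, inside the box 34 mm under wheel_index; the axle lies along the box's x. The wheel is 16 mm thick, its coloured rim 42 mm in radius. Eight smooth dark finger tabs, 6 mm thick along the rim, 14 mm wide, stand out of the rim to 58 mm radius, 45 degrees apart, one at each border between two colours. The black slot surround (102 mm along y, 30 mm along x) is flush with the cover.
- wheel (a joint): Wheel turn, rad; grows as the rim's top moves to the box's +y (onwards). Clicks every 0.785, held by a sprung ball: 2 to 4 N at a tab starts it; let go, it settles at the nearer click, so a tab pushed from y = -22 mm to just past the top snaps on to +22. At the index: 0 white (clear), 0.785 grey, 1.571 red, 2.356 orange, 3.142 yellow, 3.927 blue, 4.712 violet, 5.498 green, 6.283 white.
- microscope: White stereo microscope, base 290 x 200 x 38 mm, 370 mm high, fixed; origin at the centre of the base's underside. It stands on the lamp's outlet side, the base's near edge about 200 mm from the wheel.
- dust_cap: black eyepiece dust cap, 36 mm across, 24 mm high, standing on the light source's cover behind the wheel; origin at the centre of its underside; a bystander
- petri_dish: closed clear petri dish, 90 mm across, 16 mm high; origin at the centre of its underside; a bystander
- dropper_bottle: amber dropper bottle, 38 mm across, 85 mm high; origin at the centre of its underside; a bystander
- specimen_jar: glass specimen jar with white lid, 52 mm across, 70 mm high; origin at the centre of its underside; a bystander
- slide_box: blue plastic slide box 100 x 85 x 34 mm; origin at the centre of its underside; a bystander
- forceps: steel forceps lying flat, 120 mm long, 6 mm high; origin at the centre of its underside; a bystander
- beaker: glass beaker, 66 mm across, 75 mm high; origin at the centre of its underside; a bystander
- eyepiece: spare microscope eyepiece standing on end, 40 mm across, 54 mm high; origin at the centre of its underside; a bystander

How it is judged:
By the outcome, as a careful person would: the job done as asked, in the order asked, and still so for the second after the job is handed in, with the robot touching nothing.
It also fails if it takes over 48 s, if anything falls off the work surface, if the arm or the gripper's body presses on something with over 40 N, if the wrist force passes 120 N, or if a joint passes its speed limit or range.

ROBOT

A 7-joint arm with a two-finger parallel gripper is mounted at the origin on the work surface. World frame = base frame: x ahead of the robot, y to its left, z up, the work surface at z = 0. Lengths are in m, angles in rad, forces in N, time in s.
With the tool pointing down it reaches from about 0.425 to 0.875 m from the base axis. Payload 4.7 kg.
Tool frame: the origin (TCP) lies midway between the tips of the shut fingers; the grasp point (between the pads) lies 19 mm behind it; x points along the fingers, z is the direction in which the jaws open and shut, and the axes are right-handed (so a half turn about x gives the same grasp; the last joint's range is limited). The gripper opens to 87 mm and grips with 3 to 60 N. Pads are 19 mm wide; open, the fingers measure 117 mm over their backs; the gripper's body (75 mm by 190 mm) begins 51 mm behind the grasp point.
Start: joints at [-1.277, 0.321, -0.07, 1.45, 0.023, 1.371, -0.057], TCP at [0.18, 0.625, 0.223] pointing down, gripper open.
Joint ranges: [-2.86, 2.86], [-0.3, 2.09], [-1.38, 1.24], [0.06, 2.45], [-1.56, 4.7], [0.09, 2.05], [-2.69, 2.69]. Speed limits (rad/s): [2.57, 2.57, 3.14, 3.14, 3.14, 3.14, 3.14].

INTERFACE

Orientations are given as a rotation vector (axis times angle).
In Python, from bench import ctrl, vision, close_job gives the robot as it stands. The module is installed in compiled form; this text tells all that it offers.
- The arm moves only by the tool servo_tool, never from a script. Its argument "commands" is a list that holds one entry, the list of rows, each a list of 7 numbers: the turn, a rotation vector about the tool's x, y, z in degrees, then the shift along the tool's x, y, z in mm, then the finger opening in mm, from 0 to 87. In form: [[[wx, wy, wz, x, y, z, grip], ...]]. A call has 1 to 5 rows; each row is the pose to reach, as a shift and turn from the pose commanded when the call began, along the tool's axes at that moment; what a row does not reach only later rows make up. A row lasts 1/8 s, in which the tool goes at most 62.5 mm and 10.7 degrees, less where a joint would pass 70% of its speed; a pose out of reach is approached as far as the arm can. A call with a gripper value outside its range is refused whole. The fingers move at their own pace and stop on an object; "newtons" is the grip in N (left out, the last holds). Time passes only in rows, so rows that repeat a pose let the fingers close. It gives the time, the measured TCP pose, the force and the opening at its end, in the units of the state.
- ctrl.get_state(): the state, without advancing time (a new reading comes with each control period).
- vision.get_image(name): name is "side" or "top"; returns the picture (400x640x3 uint8, red, green, blue); there is no depth.
- vision.camera_info(name): a dict with "fov_y" (degrees; the focal length in pixels is half the picture's height over the tangent of half this angle, whatever the lens; pixels are square), "cx", "cy" (the principal point, pixels), "pose" (4x4, takes a point from camera to world coordinates). Camera axes: x right, y down, z forward; pixel columns grow to the right and rows downward; lengths in m; the calibration is good to about 2 mm. A picture is of the moment at which its call begins. camera_info takes no time and is no camera call.
- close_job(): hands the job in, once; it reports no verdict.
The state is a dict: "time": time; "joint_positions": joint angles; "qd": joint speeds; "joint_torque": joint torques, N m; "position": TCP position; "tool_rot": TCP orientation; "ft_force": force on the tool from outside, world axes, zero at the start; "torque": the same for the moment, N m; "grip_width": opening from 0.0 (shut) to 1.0 (fully open).
Only numpy, scipy, OpenCV 4.12 (cv2) and the standard library are available. Lean on these libraries where they do the work, as an engineer would, in place of code of your own. Each camera call takes 0.05 s, during which the arm holds its last target. There are 200 camera calls.

## Working session

There is one attempt and no reset: what is moved stays moved. The work goes in short steps, Python scripts to look and compute and a tool call to move; the robot and the scene stay as the last step left them, time stands still between calls to the robot, and variables do not carry over. Pictures are saved under pics/ and viewed, about 8 in all and at most 12, crops included, and the job is handed in when it is done.

Besides the shell and the picture viewer there is one more tool, called after ">>>" as name(argument=value, ...), one argument or row to a line, values as JSON. servo_tool: Moves the arm, as the interface text tells. Its arguments: {"type":"object","properties":{"commands":{"type":"array"},"newtons":{"type":"number"}},"required":["commands"]}

```bash
mkdir -p pics; python3 - <<'E'
from bench import ctrl, vision
import cv2,numpy as np
np.set_printoptions(precision=4,suppress=True)
s=ctrl.get_state(); print(s)
for n in("side","top"):
    im=vision.get_image(n); cv2.imwrite(f"pics/{n}0.png",im[:,:,::-1])
    print(n,vision.camera_info(n))
E
```

```text
{'time': 0.0, 'joint_positions': array([-1.2769,  0.3218, -0.0701,  1.4517,  0.0226,  1.3708, -0.0569]), 'qd': array([-0.0002,  0.0003, -0.0016,  0.0007,  0.0016,  0.0006, -0.0009]), 'joint_torque': array([  0.0001, -49.1282,  -0.4039, -31.2532,  -0.0639,   0.0436,
         0.0002]), 'position': array([0.1794, 0.6242, 0.2215]), 'tool_rot': array([-1.0019,  1.3301,  0.9998]), 'ft_force': array([ 0.1689, -0.4903,  0.8026]), 'torque': array([-0.0331, -0.022 , -0.0034]), 'grip_width': 0.9985707321685244}
side {'fov_y': 55.196023405952424, 'cx': 320.490582653095, 'cy': 194.1000047759063, 'pose': array([[ 0.8007, -0.4596,  0.3842,  0.2322],
       [-0.599 , -0.617 ,  0.5103, -0.5406],
       [ 0.0025, -0.6388, -0.7694,  0.746 ],
       [ 0.    ,  0.    ,  0.    ,  1.    ]])}
top {'fov_y': 57.848336670475064, 'cx': 321.213564640847, 'cy': 206.50694822564176, 'pose': array([[-0.046 , -0.9781,  0.2028,  0.391 ],
       [-0.9989,  0.0452, -0.0086, -0.0792],
       [-0.0008, -0.203 , -0.9792,  0.9409],
       [ 0.    ,  0.    ,  0.    ,  1.    ]])}
```

View pics/top0.png

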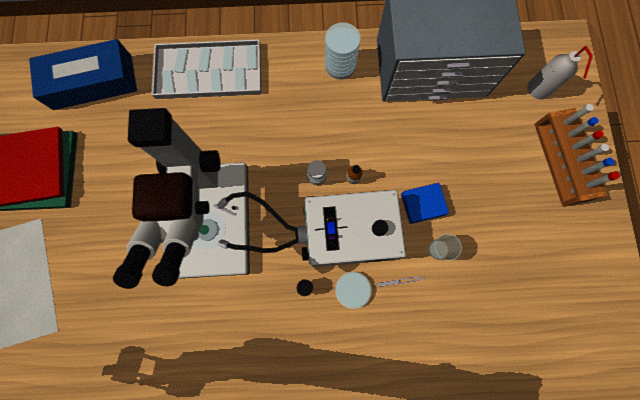

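View pics/side0.png

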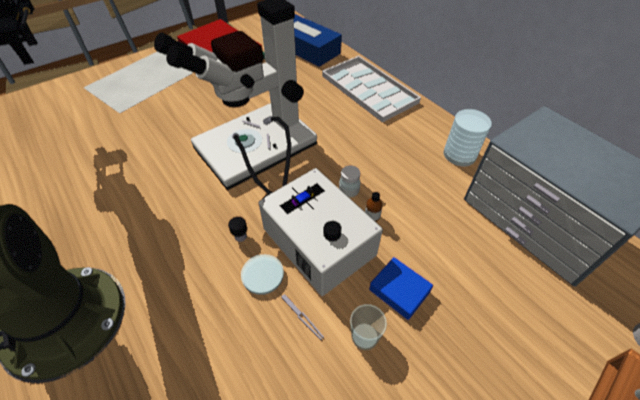

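```bash
cat > h.py <<'E'
import numpy as np,cv2
from bench import ctrl,vision
from scipy.spatial.transform import Rotation as R
np.set_printoptions(precision=4,suppress=True)
def cast(n,uv,z):
    c=vision.camera_info(n); f=200/np.tan(np.radians(c["fov_y"]/2)); P=c["pose"]
    d=P[:3,:3]@[(uv[0]-c["cx"])/f,(uv[1]-c["cy"])/f,1]; o=P[:3,3]
    return o+d*(z-o[2])/d[2]
def proj(n,p):
    c=vision.camera_info(n); f=200/np.tan(np.radians(c["fov_y"]/2)); P=c["pose"]
    q=P[:3,:3].T@(np.array(p)-P[:3,3]); return f*q[0]/q[2]+c["cx"],f*q[1]/q[2]+c["cy"]
def crops(top,side,tag,k=8):
    a=[cv2.resize(im[v:v+50,u:u+50],None,fx=k,fy=k,interpolation=cv2.INTER_CUBIC) for im,(u,v) in((top,(307,203)),(side,(277,172)))]
    cv2.imwrite(f"pics/{tag}.png",cv2.hconcat(a))
E
python3 - <<'E'
from h import *
t=cv2.imread("pics/top0.png");s=cv2.imread("pics/side0.png")
crops(t,s,"c0")
for n,im,(u0,v0,u1,v1) in(("top",t,(290,180,420,270)),("side",s,(250,160,390,300))):
    sub=im[v0:v1,u0:u1]; h=cv2.cvtColor(sub,cv2.COLOR_BGR2HSV)
    m=((h[...,1]<50)&(h[...,2]>170)).astype(np.uint8)
    m=cv2.morphologyEx(m,cv2.MORPH_CLOSE,np.ones((3,3)))
    c=max(cv2.findContours(m,0,2)[0],key=cv2.contourArea)
    r=cv2.boxPoints(cv2.minAreaRect(c))+[u0,v0]
    p=cv2.approxPolyDP(cv2.convexHull(c),4,True)[:,0]+[u0,v0]
    print(n,cv2.contourArea(c)); 
    for q in p: print(q,cast(n,q,.112))
    k=cv2.inRange(sub,(0,0,0),(70,70,70))|((h[...,1]>150)&(h[...,2]>60)&(h[...,0]>100)).astype(np.uint8)*255
    for c in cv2.findContours(k,0,2)[0]:
        if cv2.contourArea(c)>60:
            (x,y),wh,a=cv2.minAreaRect(c); print("dark",x+u0,y+v0,wh,a,cast(n,(x+u0,y+v0),.112))
E
```

```text
top 5935.5
[395 191] [ 0.5919 -0.262   0.112 ]
[404 255] [ 0.4414 -0.2694  0.112 ]
[323 263] [ 0.4319 -0.0844  0.112 ]
[310 255] [ 0.4512 -0.0557  0.112 ]
[306 198] [ 0.5847 -0.0516  0.112 ]
dark 356.0374755859375 261.95582580566406 (2.3209404945373535, 88.27766418457031) 85.30131530761719 [ 0.4308 -0.1594  0.112 ]
dark 305.28292655944824 255.15365600585938 (17.32107162475586, 6.774774074554443) 77.90524291992188 [ 0.4514 -0.045   0.112 ]
dark 298.5 235.5 (17.0, 21.0) 0.0 [ 0.497  -0.0311  0.112 ]
dark 380.0 227.5 (15.0, 16.0) 90.0 [ 0.5069 -0.2198  0.112 ]
dark 335.3245849609375 227.7326431274414 (43.44475173950195, 21.39751434326172) 85.03025817871094 [ 0.5111 -0.1167  0.112 ]
dark 410.0 205.5 (35.0, 18.0) 90.0 [ 0.5555 -0.294   0.112 ]
side 6273.0
[313 169] [ 0.5795 -0.0504  0.112 ]
[380 227] [ 0.5932 -0.2604  0.112 ]
[322 271] [ 0.4404 -0.2694  0.112 ]
[263 207] [ 0.4311 -0.0763  0.112 ]
[267 196] [ 0.4536 -0.0558  0.112 ]
dark 379.0 281.0 (36.0, 20.0) 90.0 [ 0.5111 -0.3474  0.112 ]
dark 302.69671630859375 264.3360595703125 (33.417625427246094, 9.602766036987305) 50.19443130493164 [ 0.4199 -0.2368  0.112 ]
dark 332.0 231.0 (20.0, 16.0) 90.0 [ 0.5098 -0.2104  0.112 ]
dark 375.71697998046875 202.49056243896484 (12.362448692321777, 20.329362869262695) 15.945395469665527 [ 0.6286 -0.2083  0.112 ]
dark 301.60673904418945 197.37078857421875 (12.507975578308105, 44.095916748046875) 57.9946174621582 [ 0.5109 -0.1032  0.112 ]
dark 271.4536533355713 177.6170768737793 (31.708740234375, 41.696292877197266) 77.90524291992188 [ 0.4896 -0.0164  0.112 ]
```

View pics/c0.png

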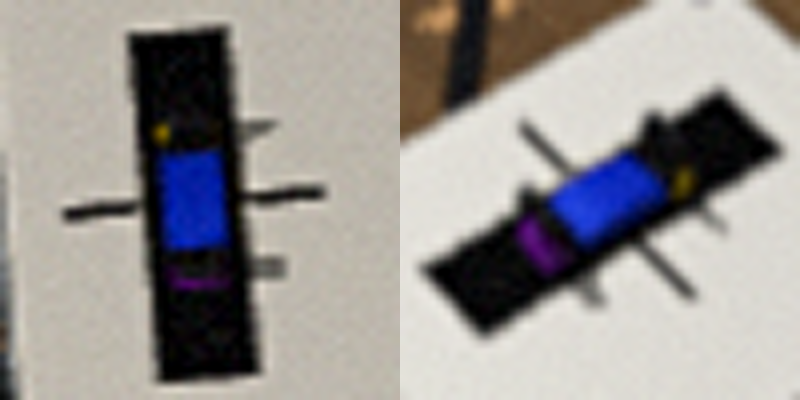

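```bash
python3 - <<'E'
from h import *
s=ctrl.get_state(); M=R.from_rotvec(s["tool_rot"]).as_matrix(); print(M)
f=lambda p,o:(np.array(p)-3.5)/8+o
T=[f(p,(307,203)) for p in((130,33),(228,28),(258,372),(160,380))]
S=[f(np.array(p)-[400,0],(277,172)) for p in((720,88),(782,152),(485,338),(422,268))]
for n,q in(("top",T),("side",S)):
    W=np.array([cast(n,x,.112) for x in q]); print(n,W[:,:2],W.mean(0))
    d=(W[0]+W[1]-W[2]-W[3])/2; e=(W[1]-W[0]+W[2]-W[3])/2; print(np.linalg.norm(d),np.degrees(np.arctan2(d[1],d[0])),np.linalg.norm(e))
print("line",cast("top",f((195,203),(307,203)),.112))
def tri(a,b):
    A=[];B=[]
    for n,uv in(("top",a),("side",b)):
        o=vision.camera_info(n)["pose"][:3,3]; d=cast(n,uv,0)-o; d/=np.linalg.norm(d); P=np.eye(3)-np.outer(d,d); A.append(P);B.append(P@o)
    x=np.linalg.lstsq(np.vstack(A),np.hstack(B),rcond=None)[0]; return x,proj("top",x)
print("eyeL",tri((128,275),(163,42))); print("eyeR",tri((165,275),(177,59))); print("column",tri((150,125),(276,8)))
print("hood",tri((162,196),(237,47)))
E
```

```text
[[-0.0004 -0.9611  0.2761]
 [-0.0017  0.2761  0.9611]
 [-1.     -0.0001 -0.0017]]
top [[ 0.562  -0.0901]
 [ 0.5622 -0.1188]
 [ 0.4617 -0.122 ]
 [ 0.4607 -0.0939]] [ 0.5117 -0.1062  0.112 ]
0.10100171029988705 1.9752195982139764 0.028377449802763424
side [[ 0.5616 -0.0884]
 [ 0.5613 -0.117 ]
 [ 0.4619 -0.1213]
 [ 0.4613 -0.0923]] [ 0.5115 -0.1048  0.112 ]
0.09995605769059573 2.378603608449911 0.028844694174661983
line [ 0.5111 -0.1065  0.112 ]
eyeL (array([0.4153, 0.2318, 0.3478]), (np.float64(127.92284693238128), np.float64(275.1900269628049)))
eyeR (array([0.4152, 0.1762, 0.3367]), (np.float64(165.4661629373838), np.float64(273.7878948954954)))
column (array([0.6686, 0.2048, 0.3573]), (np.float64(149.8859217183323), np.float64(125.31694720498017)))
hood (array([0.5572, 0.2021, 0.3028]), (np.float64(162.2749926771034), np.float64(195.2951691276096)))
```

>>> servo_tool(
  commands=[
    [[-4,0,0,-50,0,0,0],[-8,0,0,-105,0,0,0],[-12,0,0,-160,0,0,0],[-16,0,0,-215,0,0,0],[-18,0,0,-255,0,0,0]],
  ],
  newtons=10,
)

```text
time: 0.72
position: [0.1795, 0.6246, 0.4801]
tool_rot: [-1.234, 1.19, 1.236]
ft_force: [-0.1, 0.9, 1.0]
grip_width: 0.52
```

>>> servo_tool(
  commands=[
    [[0,0,0,0,-36,-45,0],[0,0,0,0,-75,-90,0],[0,0,0,0,-115,-135,0],[0,0,0,0,-155,-180,0],[0,0,0,0,-195,-225,0]],
  ],
)

```text
time: 1.35
position: [0.3832, 0.4048, 0.4772]
tool_rot: [-1.235, 1.193, 1.235]
ft_force: [0.8, 0.6, 0.4]
grip_width: 0.018
```

>>> servo_tool(
  commands=[
    [[0,0,0,0,-18,-50,0],[0,0,0,0,-36,-105,0],[0,0,0,0,-54,-160,0],[0,0,0,0,-68,-215,0],[0,0,0,0,-80,-270,0]],
  ],
)

```text
time: 1.98
position: [0.4716, 0.1375, 0.4771]
tool_rot: [-1.234, 1.193, 1.235]
ft_force: [0.6, -0.2, 0.2]
grip_width: 0.0
```

>>> servo_tool(
  commands=[
    [[0,0,0,0,0,-50,0],[0,0,0,0,0,-100,0],[0,0,0,0,0,-150,0],[0,0,0,0,0,-200,0],[0,0,0,0,0,-235,0]],
  ],
)

```text
time: 2.6
position: [0.4789, -0.0981, 0.4774]
tool_rot: [-1.233, 1.194, 1.233]
ft_force: [1.0, 0.7, -0.2]
grip_width: 0.005
```

>>> servo_tool(
  commands=[
    [[0,0,0,45,7,-5,0],[0,0,0,100,14,-9,0],[0,0,0,155,14,-9,0],[0,0,0,210,14,-9,0],[0,0,0,257,14,-9,0]],
  ],
)

```text
time: 3.22
position: [0.4648, -0.1047, 0.2182]
tool_rot: [-1.234, 1.193, 1.236]
ft_force: [1.0, -0.6, 0.1]
grip_width: 0.01
```

```bash
python3 - <<'E'
from h import *
t=vision.get_image("top");s=vision.get_image("side")
a=[cv2.resize(t[180:280,270:390],None,fx=3.3,fy=3.3),cv2.resize(s[140:240,240:360],None,fx=3.3,fy=3.3)]
cv2.imwrite("pics/c1.png",cv2.hconcat(a)[:,:,::-1])
st=ctrl.get_state(); print(st["position"],R.from_rotvec(st["tool_rot"]).as_matrix(),st["ft_force"])
E
```

```text
[ 0.4618 -0.1043  0.2155] [[-0.0102 -0.9994 -0.0343]
 [ 0.0003 -0.0343  0.9994]
 [-0.9999  0.0102  0.0007]] [-0.555   1.1151 -0.4084]
```

View pics/c1.png

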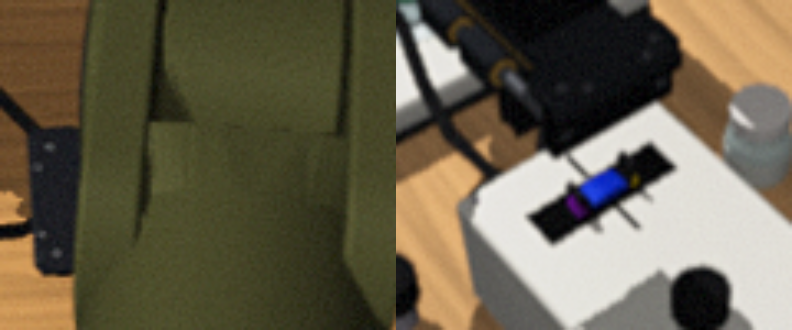

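>>> servo_tool(
  commands=[
    [[0,0,0,25,0,-3,0],[0,0,0,50,0,-3,0],[0,0,0,70,0,-3,0],[0,0,0,82,0,-3,0],[0,0,0,90,0,-3,0]],
  ],
)

```text
time: 3.95
position: [0.4667, -0.1079, 0.1313]
tool_rot: [-1.235, 1.192, 1.234]
ft_force: [0.0, 0.2, 0.4]
grip_width: 0.007
```

```bash
cat > look.py <<'E'
from h import *; import sys
s=vision.get_image("side")
cv2.imwrite(f"pics/{sys.argv[1]}.png",cv2.resize(s[150:240,240:360],None,fx=6,fy=6,interpolation=2)[:,:,::-1])
P=np.array([[*ctrl.get_state()["position"],*ctrl.get_state()["ft_force"]]]); print(P)
E
python3 look.py c2
```

```text
[[ 0.466  -0.1078  0.1303 -0.2819 -0.9712 -1.1493]]
```

View pics/c2.png

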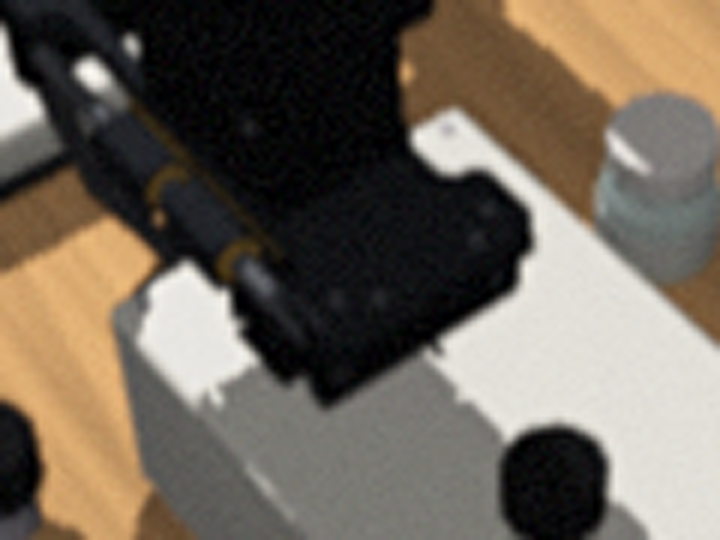

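>>> servo_tool(
  commands=[
    [[0,0,0,3,0,0,0],[0,0,0,4,-4,0,0],[0,0,0,4,-8,0,0],[0,0,0,4,-12,0,0],[0,0,0,4,-16,0,0]],
  ],
)

```text
time: 4.62
position: [0.4816, -0.1073, 0.1264]
tool_rot: [-1.234, 1.194, 1.235]
ft_force: [-2.0, -0.1, 0.3]
grip_width: 0.007
```

>>> servo_tool(
  commands=[
    [[0,0,0,0,-4,0,0],[0,0,0,0,-8,0,0],[0,0,0,0,-12,0,0]],
  ],
)

```text
time: 5.0
position: [0.4944, -0.1069, 0.1266]
tool_rot: [-1.235, 1.192, 1.234]
ft_force: [-0.5, 0.3, -0.3]
grip_width: 0.004
```

>>> servo_tool(
  commands=[
    [[0,0,0,0,-4,0,0],[0,0,0,0,-8,0,0],[0,0,0,0,-12,0,0],[0,0,0,0,-15,0,0],[0,0,0,0,-15,0,0]],
  ],
)

```text
time: 5.62
position: [0.5091, -0.1064, 0.1265]
tool_rot: [-1.235, 1.193, 1.234]
ft_force: [1.2, -0.2, 0.0]
grip_width: 0.004
```

>>> servo_tool(
  commands=[
    [[0,0,0,-15,0,0,0],[0,0,0,-35,0,0,0],[0,0,0,-50,20,0,0],[0,0,0,-60,60,0,0],[0,0,0,-70,110,0,0]],
  ],
)

```text
time: 6.25
position: [0.3984, -0.1106, 0.1979]
tool_rot: [-1.235, 1.192, 1.233]
ft_force: [-0.5, -0.5, 1.4]
grip_width: 0.004
```

```bash
python3 look.py c3
```

```text
[[ 0.3929 -0.1113  0.1988 -5.8358  0.2478 -0.97  ]]
```

View pics/c3.png

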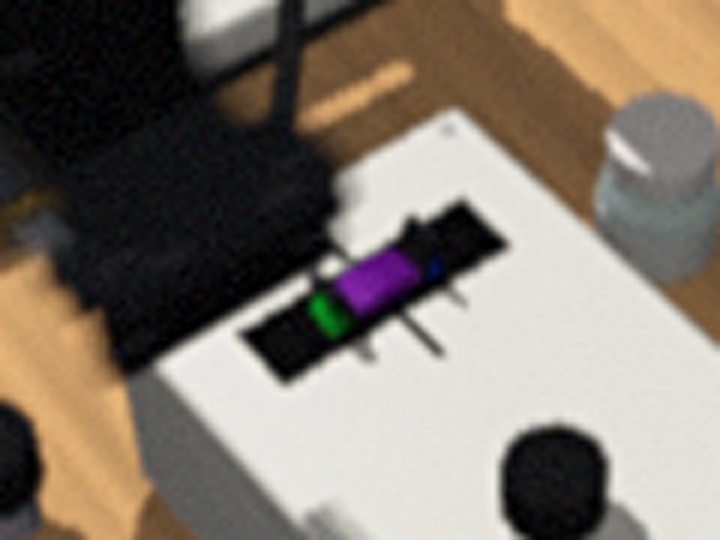

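>>> servo_tool(
  commands=[
    [[0,0,0,0,-25,0,0],[0,0,0,0,-50,0,0],[0,0,0,15,-65,0,0],[0,0,0,40,-65,0,0],[0,0,0,58,-65,0,0]],
  ],
)

```text
time: 6.92
position: [0.4641, -0.108, 0.1385]
tool_rot: [-1.235, 1.193, 1.234]
ft_force: [0.0, 0.0, 0.8]
grip_width: 0.002
```

>>> servo_tool(
  commands=[
    [[0,0,0,8,0,0,0],[0,0,0,12,0,0,0],[0,0,0,12,0,0,0]],
  ],
)

```text
time: 7.3
position: [0.4643, -0.108, 0.1271]
tool_rot: [-1.235, 1.192, 1.234]
ft_force: [0.7, -1.1, 0.6]
grip_width: 0.005
```

Same gentle push, 45 mm in total.

>>> servo_tool(
  commands=[
    [[0,0,0,0,-4,0,0],[0,0,0,0,-8,0,0],[0,0,0,0,-12,0,0],[0,0,0,0,-16,0,0],[0,0,0,0,-20,0,0]],
  ],
)

```text
time: 7.92
position: [0.4837, -0.1072, 0.1263]
tool_rot: [-1.234, 1.193, 1.235]
ft_force: [-2.9, 0.0, 1.1]
grip_width: 0.008
```

>>> servo_tool(
  commands=[
    [[0,0,0,0,-4,0,0],[0,0,0,0,-8,0,0],[0,0,0,0,-12,0,0]],
  ],
)

```text
time: 8.3
position: [0.4965, -0.1068, 0.1266]
tool_rot: [-1.235, 1.192, 1.234]
ft_force: [0.1, -0.6, 0.4]
grip_width: 0.002
```

>>> servo_tool(
  commands=[
    [[0,0,0,0,-4,0,0],[0,0,0,0,-8,0,0],[0,0,0,0,-12,0,0],[0,0,0,0,-14,0,0],[0,0,0,0,-14,0,0]],
  ],
)

```text
time: 8.93
position: [0.51, -0.1064, 0.1265]
tool_rot: [-1.235, 1.193, 1.234]
ft_force: [0.3, 0.1, 0.0]
grip_width: 0.0
```

>>> servo_tool(
  commands=[
    [[0,0,0,-15,0,0,0],[0,0,0,-35,0,0,0],[0,0,0,-55,20,0,0],[0,0,0,-90,60,0,0],[0,0,0,-130,95,0,0]],
  ],
)

```text
time: 9.55
position: [0.4134, -0.11, 0.2582]
tool_rot: [-1.234, 1.193, 1.234]
ft_force: [1.1, 0.4, 0.3]
grip_width: 0.011
```

>>> servo_tool(
  commands=[
    [[0,0,0,-40,10,0,0],[0,0,0,-80,10,0,0],[0,0,0,-100,10,0,0],[0,0,0,-100,10,0,0],[0,0,0,-100,10,0,0]],
  ],
)

```text
time: 10.18
position: [0.4044, -0.1101, 0.356]
tool_rot: [-1.234, 1.193, 1.235]
ft_force: [0.9, -0.3, 0.0]
grip_width: 0.002
```

```bash
python3 look.py c4; python3 - <<'E'
from h import *
s=vision.get_image("side");cv2.imwrite("pics/side5.png",s[:,:,::-1])
E
```

```text
[[ 0.4043 -0.11    0.3556  0.327   0.2716 -0.2004]]
```

View pics/c4.png

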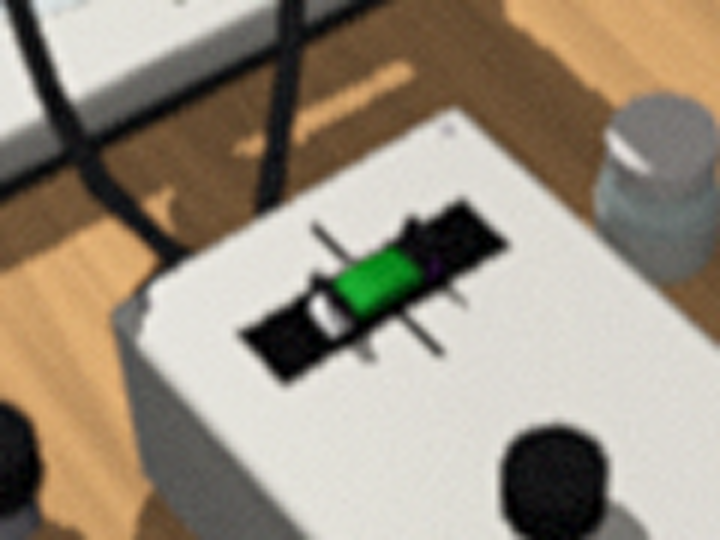

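View pics/side5.png

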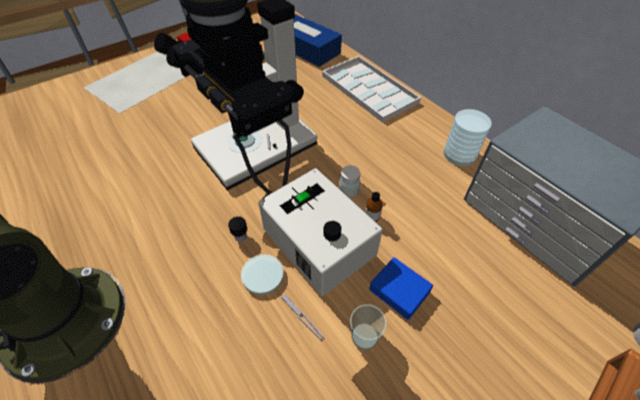

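Green sits centred between the index lines (crop about (378,280)), with white waiting behind it. The lamp and bystanders are where they were, and the arm is clear.

```bash
python3 -c "
from bench import close_job; print(close_job())"
```

```text
the job is handed in; nothing more can be done
None
```

The green filter is in the beam, and the job is handed in after about 10 s of the 48 s allowed.

- **Moves:** The wheel stood at blue at the start, so only two clicks were needed. I flicked one tab at a time with the shut fingertips: blue to violet, checked in a picture, then violet to green. The highest force I read while pushing was about 3 N.
- **Last checks:** The final side picture shows green centred between the index lines, with white still one click behind. The lamp, dust cap, microscope and other items look unmoved, judged by eye in that picture. The gripper ended about 0.24 m above the cover and clear of everything, with the force reading near zero.
- **Limits:** The gripper hid the wheel in the side view during each push, and the arm blocked the top view before the first one. So I pushed by position and force, and checked each click afterwards in the side view only. One reading of about 6 N came just after I backed off from the first click; I took it to be the arm slowing down, as it was clear of the wheel. No check failed or disagreed.

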